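Close the cutter-mixer: clear the bowl, turn the keyed lid home

ROBOT

A 6-joint arm with a two-finger parallel gripper is mounted at the origin on the work surface. World frame = base frame: x ahead of the robot, y to its left, z up, the work surface at z = 0. Lengths are in mm, angles in rad, forces in N, time in s.
With the tool pointing down it reaches from about 350 to 975 mm from the base axis. Payload 17.4 kg.
Tool frame: the origin (TCP) lies at the very end of the fingers, on their centre line; the grasp point (between the pads) lies 19 mm behind it (manip.grip_point_offset is the x of the grasp point in the tool frame, in mm); x points along the fingers, z is the direction in which the jaws open and shut, and the axes are right-handed (so a half turn about x gives the same grasp; the last joint's range is limited). The gripper opens to 85 mm and grips with 20 to 120 N. Pads are 22 mm wide; open, the fingers measure 114 mm over their backs; the gripper's body (76 mm by 85 mm) begins 54 mm behind the grasp point. The pads swing forward as they close: fully open they stand 13 mm farther back than shut.
Start: joints at [-1.195, 0.116, 1.442, -0, 1.584, -0.038], TCP at [271.403, -618.039, 209.603] pointing down, gripper open.
Joint ranges: [-2.83, 2.83], [-0.83, 2.19], [0.07, 2.5], [-1.14, 4.28], [0.01, 3], [-2.97, 2.97]. Speed limits (rad/s): [1.89, 1.89, 2.22, 3.14, 3.14, 3.14].

INTERFACE

Orientations are given as a unit quaternion [w, x, y, z].
In Python, from workcell import manip gives the robot as it stands.
- The arm moves only by the tool jog_arm, never from a script. Its argument "steps" is a list that holds one entry, the list of rows, each a list of 7 numbers: the shift along the tool's x, y, z in mm, then the turn, a rotation vector about the tool's x, y, z in rad, then the closure in counts, from 0 (fully open) to 255 (shut). A call has 1 to 20 rows; each row is the pose to reach, as a shift and turn from the pose commanded when the call began, along the tool's axes at that moment; what a row does not reach only later rows make up. A row lasts 1/12 s, in which the tool goes at most 41.7 mm and 7.16 degrees, less where a joint would pass 70% of its speed; a pose out of reach is approached as far as the arm can. A call with a gripper value outside its range is refused whole. The fingers move at their own pace and stop on an object; "newtons" is the grip in N (left out, the last holds). Time passes only in rows, so rows that repeat a pose let the fingers close. It gives the time, the measured TCP pose, the force and the opening at its end, in the units of the state.
- manip.read_state(): the state, without advancing time (a new reading comes with each control period).
- manip.camera(name): name is "side" or "top" or "wrist"; returns the picture (480x640x3 uint8, red, green, blue); there is no depth.
- manip.calibration(name): a dict with "fx", "fy", "cx", "cy" (pixels), "world_from_camera" (4x4, takes a point from camera to world coordinates). Camera axes: x right, y up, looking along -z (the intrinsics and any distortion apply to the point x, -y, -z); pixel columns grow to the right and rows downward; lengths in mm; the calibration is good to about 2 mm. A picture is of the moment at which its call begins: read the wrist's pose just before it. calibration takes no time and is no camera call; for the wrist camera it gives the pose at the moment of the call.
- manip.hand_in(): hands the job in, once; it reports no verdict.
The state is a dict: "t": time; "joint_positions": joint angles; "joint_vel": joint speeds; "effort": joint torques, N m; "ee_pos": TCP position; "tcp_rot": TCP orientation; "wrist_force": force on the tool from outside, world axes, zero at the start; "ft_torque": the same for the moment, N m; "finger_gap": opening from 0.0 (shut) to 1.0 (fully open).
Only numpy, scipy, OpenCV 4.12 (cv2) and the standard library are available. Lean on these libraries where they do the work, as an engineer would, in place of code of your own. Each camera call takes 0.05 s, during which the arm holds its last target. There are 200 camera calls.

TASK

Close up the cutter-mixer. First lift the spatula off the bowl and lay it flat in the shallow steel tray; then set the lid on the bowl's rim with its orange key to the open side of the interlock housing, turn it clockwise (seen from above) along the rim until the key slides under the housing's cover and drops into the notch, and seat it fully flush. Leave the lid and spatula at rest and let go, and do not shift the other things on the bench.

Things in the scene. Friction and masses are not known exactly. Their poses are not given: they have to be found in the camera images.
- mixer: compact cutter-mixer, fixed: grey motor base 225 x 170 mm, 97 mm high, with a round open steel bowl on it. Origin on the bench under the bowl's axis; +x points from the bowl to the rear tower with the lid interlock, z up. A black bowl handle stands out in front to x = -114 mm, 120 to 180 mm high. Inside, a knife hub of radius 13 mm rises to z = 151 mm
- rim (a point): centre of the bowl's mouth at the height of the rim's top, 190 mm above the bench; axes as mixer. Bowl wall 5 mm thick: inner radius 70 mm, outer 75 mm, upright; inside floor 84 mm below the rim. The rim is flat but for one notch
- notch (a point): the notch in the rim, at the mixer's +x: this point is mid-wall at rim height, 72.5 mm from the bowl's axis. The notch is 24 mm wide (y from -12 to +12 mm), 10.5 mm deep, right through the wall
- housing (a point): top of the black interlock housing outside the notch (orange mark), 21 mm above the rim. It spans x 82 to 115 mm, y -22 to +22 mm of the mixer. Underside of its cover 15 mm above the rim; back wall's inner face at x = 107 mm; end stop's face at y = -11 mm. Open only on its +y side: the key slides in from there under the cover and reaches the stop just as it is over the notch
- lid: round blue lid, about 280 g, lying handle up on the board. Origin at the centre of the disc's underside, the face that lies on the rim when seated; z up. Disc radius 77 mm, 5 mm thick. Below it a tapered centring boss, radius 67.5 mm at z = -3 mm to 62 mm at z = -16 mm; it goes inside the bowl, and the lid rests on it when lying. Origin 8 mm above the rim while the key rides on it, 0 when seated
- key_tip (a point): outer end of the lid's orange key, 100 mm from the lid's axis along the lid's +x, at z = -4 mm. The key is 18 mm wide and 8 mm thick (lid z -8 to 0 mm) and stands out from the disc's edge along +x
- lid_grip (a point): gripping point on the lid's handle, 31 mm above the lid's origin on its axis; axes as the lid. The handle is an upright black fin in the disc's centre, 70 mm long along the lid's x, 20 mm wide in y, from z = 5 to 47 mm, to be pinched across y
- spatula: spatula 200 mm long, 90 g, lying across the bowl's rim at the start, roughly square to the mixer's x axis. Origin on its underside at mid-length, near its centre of mass; +x to the blade, z up. Black handle from x = -100 to +30 mm, 20 mm wide, 13 mm high; red blade from x = 30 to 100 mm, 46 mm wide, 10 mm high
- tray: shallow steel tray, fixed, 265 mm (x) by 162 mm (y), 25 mm high, walls and floor 3 mm. Origin at the centre of its underside. A steel spoon lies in its +y half (about y = +45 mm), so the free room is on its -y side
- board: white cutting board, fixed, 380 (x) by 250 (y) by 15 mm, origin at the centre of its underside; the lid, the pocket scale and the tub stand on it
- spoon: dark steel spoon in the tray, 160 mm long, lying along its x, 10 mm high at the bowl; leave where it is
- scale: black pocket scale 72 x 115 x 19 mm on the board; origin at the centre of its underside; leave where it is
- tub: white tub with yellow top, 72 mm across, 60 mm high, on the board; origin at the centre of its underside; leave where it is
- jar_black: jar with black cap, 54 mm across, 105 mm high, behind the tray; origin at the centre of its underside; leave where it is
- jar_red: jar with red cap, 54 mm across, 105 mm high, behind the tray; origin at the centre of its underside; leave where it is
- squeeze_bottle: yellow squeeze bottle, 54 mm across, 185 mm high, in front of the mixer to one side; origin at the centre of its underside; leave where it is
There are look-alikes about, which are no part of the job. Of the things shaped like the lid, the blue one is meant.

How it is judged:
By the outcome, as a careful person would: the job done as asked, in the order asked, and still so for the second after the job is handed in, with the robot touching nothing.
It also fails if it takes over 72 s, if anything falls off the work surface, if the arm or the gripper's body presses on something with over 40 N, if the wrist force passes 120 N, or if a joint passes its speed limit or range.

## Working session

There is one attempt and no reset: what is moved stays moved. The work goes in short steps, Python scripts to look and compute and a tool call to move; the robot and the scene stay as the last step left them, time stands still between calls to the robot, and variables do not carry over. Pictures are saved under pics/ and viewed, about 8 in all and at most 12, crops included, and the job is handed in when it is done.

Besides the shell and the picture viewer there is one more tool, called after ">>>" by a JSON object that holds its "name" and its "arguments". jog_arm: Moves the arm, as the interface text tells. Its arguments: {"type":"object","properties":{"steps":{"type":"array","items":{"type":"array","items":{"type":"array","items":{"type":"number"}}}},"newtons":{"type":"number"}},"required":["steps"]}

```bash
ls; mkdir -p pics; python3 - <<'E'
from workcell import manip
import cv2
for n in ("top","side"):
    cv2.imwrite(f"pics/{n}0.png",manip.camera(n)[:,:,::-1]); c=manip.calibration(n); print(n,c)
print(manip.calibration("wrist")); print(manip.read_state(), manip.grip_point_offset)
E
```

```text
pics
top {'fx': 529.022854774054, 'fy': 529.022854774054, 'cx': 321.22257365898514, 'cy': 241.21002266497558, 'world_from_camera': array([[-5.46972763e-03,  9.99368107e-01, -3.51207839e-02,
         4.24494720e+02],
       [-9.99984929e-01, -5.44974664e-03,  6.64626746e-04,
         3.47252786e+01],
       [ 4.72807398e-04,  3.51238899e-02,  9.99382854e-01,
         1.32230532e+03],
       [ 0.00000000e+00,  0.00000000e+00,  0.00000000e+00,
         1.00000000e+00]])}
side {'fx': 611.1815764729547, 'fy': 611.1815764729547, 'cx': 330.9417365183922, 'cy': 232.49986803857448, 'world_from_camera': array([[-9.99253990e-01,  1.07482359e-02, -3.70936405e-02,
         4.12304244e+02],
       [-3.52765635e-02, -6.44925216e-01,  7.63431090e-01,
         1.10989244e+03],
       [-1.57170867e-02,  7.64170100e-01,  6.44823257e-01,
         1.09970299e+03],
       [ 0.00000000e+00,  0.00000000e+00,  0.00000000e+00,
         1.00000000e+00]])}
{'fx': 402.14096912168833, 'fy': 402.14096912168833, 'cx': 315.16128679850925, 'cy': 247.47814153589056, 'world_from_camera': array([[ 4.01531804e-01,  8.685
[... 307 characters left out ...]
])}
{'t': 0.1, 'joint_positions': array([-1.19478675e+00,  1.16485683e-01,  1.44221379e+00, -2.89986742e-06,
        1.58401458e+00, -3.77871254e-02]), 'joint_vel': array([ 0.00062785, -0.00326819, -0.00309041, -0.00111256,  0.00078237,
        0.00078504]), 'effort': array([ 2.75643273e-03, -7.33666348e+01, -6.33786821e+01,  4.01451621e-05,
        5.26580756e-03, -5.66631491e-05]), 'ee_pos': array([ 271.33498916, -617.84435906,  208.89435837]), 'tcp_rot': array([ 0.59172486,  0.38685197,  0.59237311, -0.38639531]), 'wrist_force': array([ 0.28711804, -0.26000512, -0.08828078]), 'ft_torque': array([-0.04195454, -0.0140362 ,  0.03393527]), 'finger_gap': 0.9981624467837158} -18.700000000000003
```

View pics/top0.png

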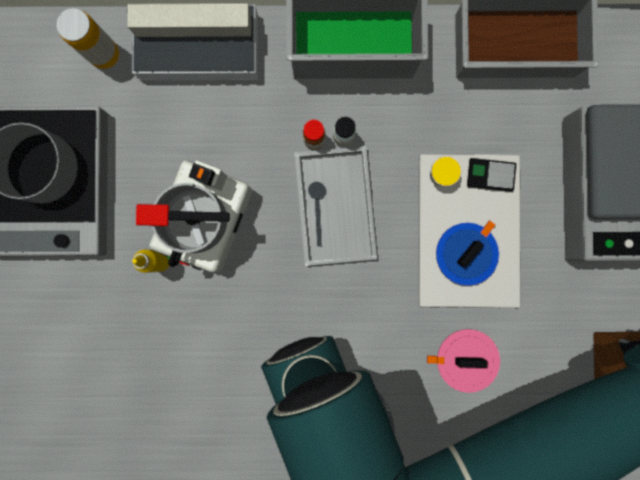

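View pics/side0.png

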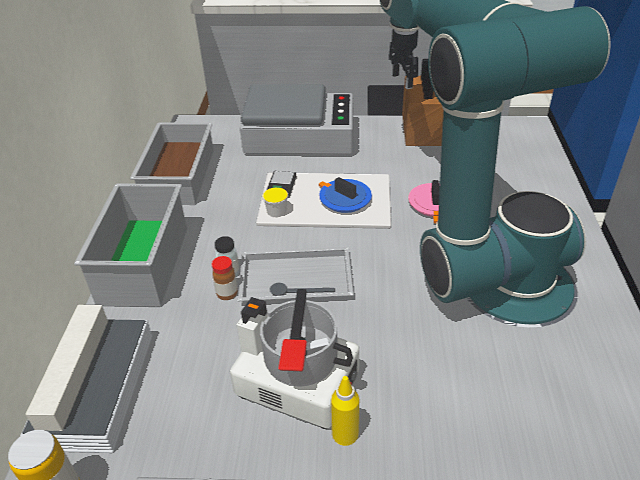

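The top picture shows up = +x and right = -y. The mixer's bowl is at about (192,217), with the orange housing mark at (203,173). The spatula blade is at (152,215) and its handle runs to (240,218). The tray is at (337,207) with the spoon at (318,190). There are two lid-like things: blue at (467,253) on the board, and pink at (470,360) on the bench. Blue on the board fits the description, and its key points to (488,228).

```bash
cat > h.py <<'E'
import numpy as np, cv2
from workcell import manip
from scipy.spatial.transform import Rotation as R
def ray(c,u,v):
    T=c["world_from_camera"]; d=T[:3,:3]@np.array([(u-c["cx"])/c["fx"],-(v-c["cy"])/c["fy"],-1]); return T[:3,3],d
def on_z(c,uv,z):
    o,d=ray(c,*uv); return (o+d*(z-o[2])/d[2])[:2]
def proj(c,p):
    T=c["world_from_camera"]; q=T[:3,:3].T@(np.asarray(p,float)-T[:3,3]); return np.array([c["cx"]-c["fx"]*q[0]/q[2],c["cy"]+c["fy"]*q[1]/q[2]])
def mask(im,lo,hi,box=None):
    h=cv2.cvtColor(im,cv2.COLOR_RGB2HSV); m=cv2.inRange(h,lo,hi)
    if box: k=np.zeros_like(m); x0,y0,x1,y1=box; k[y0:y1,x0:x1]=1; m=m*k
    return m
def cen(m): 
    v,u=np.nonzero(m); return np.array([u.mean(),v.mean()]),len(u)
E
python3 - <<'E'
from h import *
im=cv2.imread("pics/top0.png")[:,:,::-1].copy(); c=manip.calibration("top")
m=mask(im,(100,120,40),(125,255,255),(420,200,520,300))
cs=max(cv2.findContours(m,0,2)[0],key=cv2.contourArea); (x,y),r=cv2.minEnclosingCircle(cs); print("blue",x,y,r,on_z(c,(x,y),36))
k,n=cen(mask(im,(3,150,120),(18,255,255),(470,210,505,250)));print("key",k,n,on_z(c,k,28))
k,n=cen(mask(im,(3,150,100),(18,255,255),(190,160,220,190)));print("hous",k,n,on_z(c,k,211))
k,n=cen(mask(im,(0,150,100),(4,255,255),(130,200,175,230)));print("blade",k,n,on_z(c,k,200))
for n,p in dict(tl=(296,153),tr=(367,150),bl=(306,265),br=(377,260)).items(): print(n,on_z(c,p,25))
for n,p in dict(hend=(242,218)).items(): print(n,on_z(c,p,203))
a=cv2.resize(im[150:280,120:260],None,fx=4,fy=4,interpolation=2); b=cv2.resize(im[205:285,430:505],(240,256),interpolation=2)
o=np.zeros((520,800,3),np.uint8); o[:,:560]=a; o[:256,560:]=b; cv2.imwrite("pics/crop1.png",o[:,:,::-1])
E
```

```text
blue 467.1162414550781 253.72573852539062 31.32867431640625 [ 437.31698036 -320.66545402]
key [487.7029703  227.97029703] 101 [ 500.22022182 -374.28846922]
hous [199.92 172.7 ] 50 [609.68135682 289.30335828]
blade [152.00596125 214.53055142] 671 [522.65803792 393.45578803]
tl [688.27496338  94.92410511]
tr [694.78778084 -80.38551655]
bl [411.97099309  71.47437703]
br [ 423.26073462 -102.58520072]
hend [513.98591028 201.67863332]
```

View pics/crop1.png

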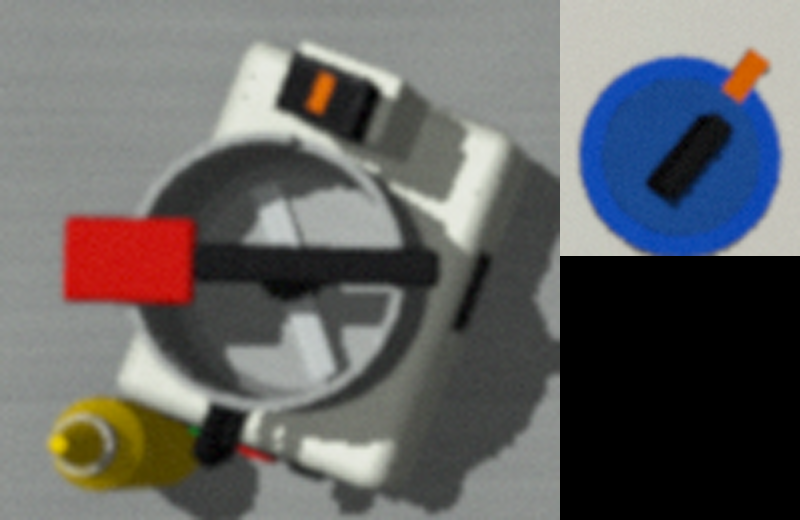

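The enlarged crop confirms the blue lid: its orange key points up-right at crop (745,75), and its black fin runs along the same line. The spatula blade is at crop (65..193, 215..302) and the handle ends at crop (437,268). The rim circle is at about crop (276,270), and the base edges give a mixer yaw of about -20°.

```bash
cat >> h.py <<'E'
def rotdown(yaw):  # tool x down, jaw axis z at world yaw
    z=np.array([np.cos(yaw),np.sin(yaw),0]); x=np.array([0,0,-1.]); return np.column_stack([x,np.cross(z,x),z])
def plan(p,yaw,Rc=None,pc=None):
    s=manip.read_state(); q=s["tcp_rot"]; Rc=R.from_quat(np.r_[q[1:],q[0]]).as_matrix(); best=[]
    for k in (0,np.pi):
        rv=R.from_matrix(Rc.T@rotdown(yaw+k)).as_rotvec(); best.append(rv)
    d=Rc.T@(np.asarray(p,float)-s["ee_pos"])
    print("shift",d.round(1),"turns",[b.round(3).tolist() for b in best])
def st():
    s=manip.read_state(); q=s["tcp_rot"]; Rc=R.from_quat(np.r_[q[1:],q[0]]).as_matrix()
    print("t%.2f"%s["t"],s["ee_pos"].round(1),"jawyaw",np.arctan2(Rc[1,2],Rc[0,2]).round(4),"down",Rc[:,0].round(4),"J",s["joint_positions"].round(2),"F",s["wrist_force"].round(1),"gap",round(s["finger_gap"],3))
E
python3 - <<'E'
from h import *
c=manip.calibration("top"); f=lambda x,y,z:on_z(c,(120+x/4,150+y/4),z)
print("rim",f(276,270,190)); b=f(129,259,200); e=f(437,268,203); print("spat",b,e,b-e)
st(); print(on_z(c,(467,253.7),36),on_z(c,(488,228),28))
plan([540,290,330],-0.0)
E
```

```text
rim [516.71751086 317.28307781]
spat [522.18749223 392.93430477] [516.25771354 228.7102096 ] [  5.92977869 164.22409518]
t0.10 [ 271.3 -617.8  208.9] jawyaw -1.157 down [-4.e-04  1.e-03 -1.e+00] J [-1.19  0.12  1.44 -0.    1.58 -0.04] F [ 0.3 -0.3 -0.1] gap 0.998
[ 437.38108465 -320.38375471] [ 500.14336612 -375.01527027]
shift [-120.3  611.  -723.3] turns [[-1.157, -0.001, -0.001], [1.985, -0.001, 0.001]]
```

>>> {"name": "jog_arm", "arguments": {"steps": [[[-121,618,-764,-1.12,0,0,0],[-121,618,-764,-1.12,0,0,0],[-121,618,-764,-1.12,0,0,0],[-121,618,-764,-1.12,0,0,0],[-121,618,-764,-1.12,0,0,0],[-121,618,-764,-1.12,0,0,0],[-121,618,-764,-1.12,0,0,0],[-121,618,-764,-1.12,0,0,0],[-121,618,-764,-1.12,0,0,0],[-121,618,-764,-1.12,0,0,0],[-121,618,-764,-1.12,0,0,0],[-121,618,-764,-1.12,0,0,0],[-121,618,-764,-1.12,0,0,0],[-121,618,-764,-1.12,0,0,0],[-121,618,-764,-1.12,0,0,0],[-121,618,-764,-1.12,0,0,0],[-121,618,-764,-1.12,0,0,0],[-121,618,-764,-1.12,0,0,0],[-121,618,-764,-1.12,0,0,0],[-121,618,-764,-1.12,0,0,0]]]}}

```text
t: 1.77
ee_pos: [489.0, 182.2, 311.5]
tcp_rot: [0.707, 0.013, 0.707, -0.013]
wrist_force: [0.6, -0.5, 1.0]
finger_gap: 0.997
```

```bash
python3 - <<'E'
from h import *
st(); plan([530,330,330],-.036)
E
```

```text
t1.77 [489.  182.2 311.5] jawyaw -0.0366 down [ 0.e+00 -1.e-04 -1.e+00] J [ 0.31 -0.23  1.61 -0.    1.76  0.34] F [ 0.6 -0.5  1. ] gap 0.997
shift [-18.5 149.2  35.6] turns [[-0.001, 0.0, 0.0], [3.141, 0.0, -0.0]]
```

>>> {"name": "jog_arm", "arguments": {"steps": [[[-18,149,36,0,0,0,0],[-18,149,36,0,0,0,0],[-18,149,36,0,0,0,0],[-18,149,36,0,0,0,0],[-18,149,36,0,0,0,0],[-18,149,36,0,0,0,0],[-18,149,36,0,0,0,0]]]}}

```text
t: 2.35
ee_pos: [530.4, 327.1, 329.0]
tcp_rot: [0.707, 0.013, 0.707, -0.013]
wrist_force: [0.1, -0.6, 0.4]
finger_gap: 0.997
```

```bash
python3 - <<'E'
from h import *
import pickle
st(); c=manip.calibration("wrist"); im=manip.camera("wrist"); cv2.imwrite("pics/w1.png",im[:,:,::-1]); pickle.dump(c,open("w1.pkl","wb"))
E
```

```text
t2.35 [530.4 327.1 329. ] jawyaw -0.0368 down [-6.e-04 -5.e-04 -1.e+00] J [ 0.51 -0.    1.37 -0.    1.77  0.55] F [ 0.1 -0.6  0.4] gap 0.997
```

View pics/w1.png

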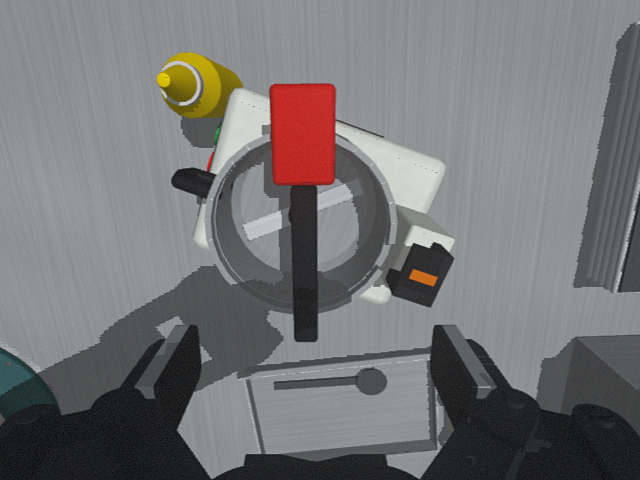

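The wrist picture shows the spatula clear: blade end mid at (303,84), handle end mid at (306,341). The rim's outer edge spans columns 208 to 397, and the housing's orange mark is at (423,277). I'll fit the rim circle and the mixer yaw, and overlay the result.

```bash
python3 - <<'E'
from h import *
import pickle
from scipy.optimize import minimize
c=pickle.load(open("w1.pkl","rb")); im=cv2.imread("pics/w1.png")[:,:,::-1].copy()
g=cv2.GaussianBlur(cv2.cvtColor(im,cv2.COLOR_RGB2GRAY).astype(np.float32),(0,0),1.2)
a=np.linspace(0,2*np.pi,240)
def circ(x,y,r,z=190): return np.array([proj(c,[x+r*np.cos(t),y+r*np.sin(t),z]) for t in a])
def samp(P): return cv2.remap(g,P[:,0].astype(np.float32)[None],P[:,1].astype(np.float32)[None],1)[0]
def cost(p):
    m=samp(circ(p[0],p[1],72.5)); return -np.median(m-samp(circ(p[0],p[1],68)))-np.median(np.abs(m-samp(circ(p[0],p[1],77.5))))
best=min(((cost((x,y)),x,y) for x in range(505,530,2) for y in range(305,332,2)))
r=minimize(cost,best[1:],method="Nelder-Mead"); X,Y=r.x; print("rim",r.x,r.fun)
k,n=cen(mask(im,(3,150,100),(18,255,255),(400,255,445,300))); h=on_z(c,k,211); print("mark",k,h,np.arctan2(h[1]-Y,h[0]-X),np.hypot(h[1]-Y,h[0]-X))
b,_=cen(mask(im,(0,150,90),(5,255,255),(255,75,345,190))); bw=on_z(c,b,200); print("blade",b,bw)
e=on_z(c,(306,341),203); d=bw-e; yaw=np.arctan2(d[1],d[0]); print("hend",e,np.hypot(*d),"yaw",yaw,"origin",(bw-65*d/np.hypot(*d)),(e+100*d/np.hypot(*d)))
def pl(pts,z,yw,col): 
    C=np.array([[np.cos(yw),-np.sin(yw)],[np.sin(yw),np.cos(yw)]])
    P=np.array([proj(c,[*(C@np.array(q)+[X,Y]),z]) for q in pts]); cv2.polylines(big,[np.int32((P-[160,60])*2.5)],True,col,1)
big=cv2.resize(im[60:300,160:480],None,fx=2.5,fy=2.5,interpolation=2).copy()
for rr in (70,75): cv2.polylines(big,[np.int32((circ(X,Y,rr)-[160,60])*2.5)],True,(0,255,0),1)
yw=-.345
pl([(82,-22),(115,-22),(115,22),(82,22)],211,yw,(255,0,255)); pl([(70,-12),(75,-12),(75,12),(70,12)],190,yw,(255,255,0)); pl([(-114,-3),(-114,3),(-75,3),(-75,-3)],180,yw,(0,255,255))
cv2.imwrite("pics/ov1.png",big[:,:,::-1])
E
```

```text
rim [518.59241238 322.05429644] -103.34556579589844
mark [422.7716263 277.2283737] [610.647463   286.38416684] -0.36967293123385764 98.724315590853
blade [302.59552021 133.21132933] [524.09876931 394.48097375]
hend [519.17144981 229.39518503] 165.1593052547329 yaw 1.540958161061577 origin [522.15957632 329.50990687] [522.15482364 329.35067253]
```

View pics/ov1.png

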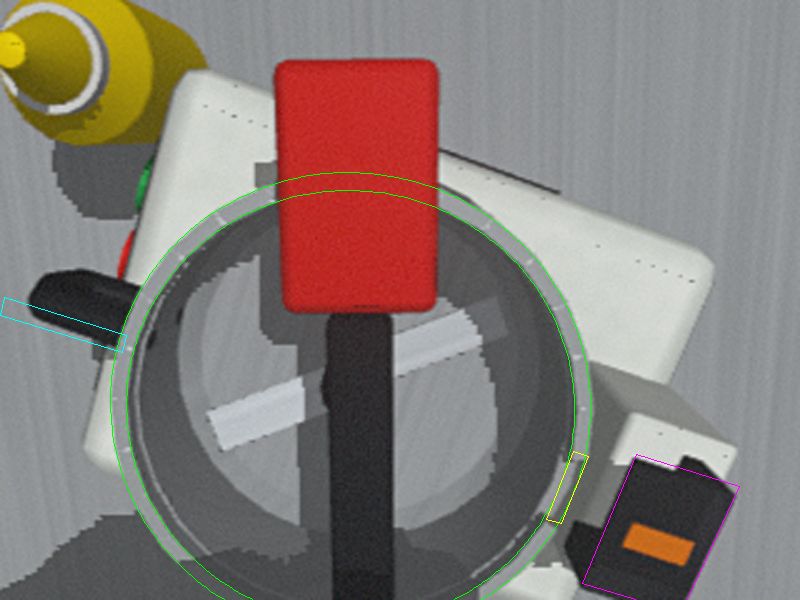

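```bash
python3 - <<'E'
from h import *
plan([522,329,190],-.030)
E
```

```text
shift [139.3   2.1  -8.5] turns [[-0.008, -0.0, 0.0], [3.134, 0.0, 0.0]]
```

>>> {"name": "jog_arm", "arguments": {"steps": [[[60,2,-8.5,-0.008,0,0,0],[100,2,-8.5,-0.008,0,0,0],[130,2,-8.5,-0.008,0,0,0],[139,2,-8.5,-0.008,0,0,0],[139,2,-8.5,-0.008,0,0,100],[139,2,-8.5,-0.008,0,0,255],[139,2,-8.5,-0.008,0,0,255],[139,2,-8.5,-0.008,0,0,255],[139,2,-8.5,-0.008,0,0,255],[139,2,-8.5,-0.008,0,0,255],[139,2,-8.5,-0.008,0,0,255],[139,2,-8.5,-0.008,0,0,255]]], "newtons": 40}}

```text
t: 3.4
ee_pos: [522.2, 329.8, 190.8]
tcp_rot: [0.707, 0.01, 0.707, -0.01]
wrist_force: [-0.0, 0.4, -0.8]
finger_gap: 0.001
```

```bash
python3 - <<'E'
from h import *
st(); im=manip.camera("wrist"); im2=manip.camera("side")
o=np.hstack([cv2.resize(im,(400,300)),im2[220:445,230:530].repeat(1,0).copy() if 0 else cv2.resize(im2[270:420,220:420],(400,300))]); cv2.imwrite("pics/w2.png",o[:,:,::-1])
E
```

```text
t3.40 [522.2 329.8 190.8] jawyaw -0.0289 down [ 3.e-04  2.e-04 -1.e+00] J [ 0.52 -0.    1.6   0.    1.55  0.55] F [-0.   0.4 -0.8] gap 0.001
```

View pics/w2.png

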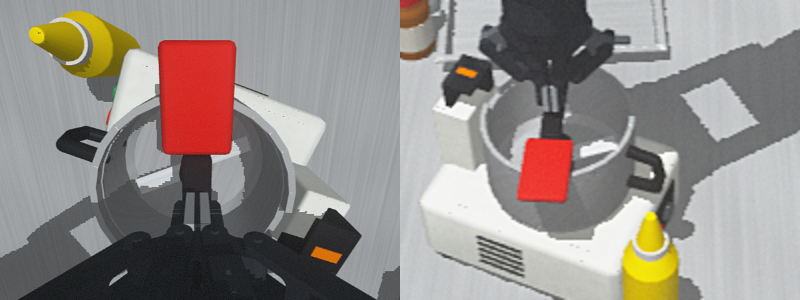

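```bash
python3 - <<'E'
from h import *
st(); c=manip.calibration("wrist"); im=manip.camera("wrist"); c2=manip.calibration("side"); im2=manip.camera("side")
def S(x,y,z): 
    d=np.array([np.cos(1.541),np.sin(1.541)]); n=np.array([-d[1],d[0]]); return [*(np.array([522,329.5])+x*d+y*n),190+z]
for cc,I in ((c,im),(c2,im2)):
    for ps in ([(30,-23,10),(100,-23,10),(100,23,10),(30,23,10)],[(-100,-10,13),(30,-10,13),(30,10,13),(-100,10,13)]):
        cv2.polylines(I,[np.int32([proj(cc,S(*p)) for p in ps])],True,(0,255,0),1)
o=np.hstack([cv2.resize(im[200:400,220:420],(400,400),interpolation=2),cv2.resize(im2[280:380,250:350],(400,400),interpolation=2)]); cv2.imwrite("pics/w3.png",o[:,:,::-1])
E
```

```text
t3.50 [522.2 329.8 190.5] jawyaw -0.029 down [-0. -0. -1.] J [ 0.52 -0.    1.6   0.    1.55  0.55] F [0.6 0.3 0.1] gap -0.004
```

View pics/w3.png

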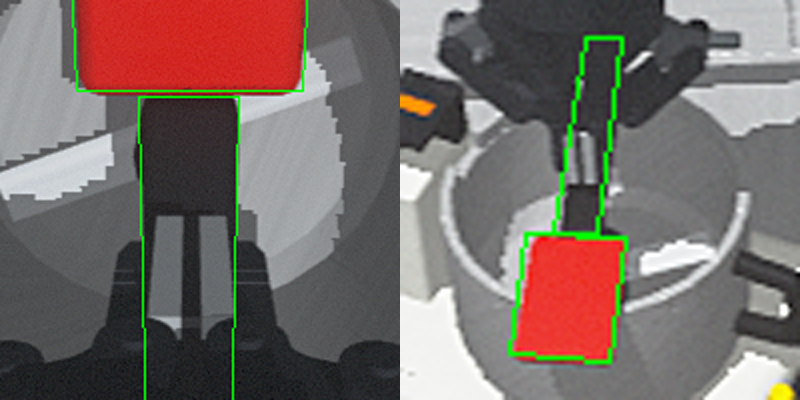

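```bash
python3 - <<'E'
from h import *
c=manip.calibration("wrist")
for z in (185,190.5,197,203,210,216): print(z,proj(c,[522.2,329.8,z]),proj(c,[522.2,340.8,z]),proj(c,[532.2,340.8,z]))
E
```

```text
185 [315.24722938 296.46464819] [314.53492823 274.51424845] [336.49095744 273.91154224]
190.5 [315.2510889  301.74981622] [314.51799207 279.26011366] [337.11769475 278.64221839]
197 [315.25594619 308.40131236] [314.4966511  285.24029714] [337.90746226 284.60346285]
203 [315.26074313 314.97017253] [314.47554628 291.15430686] [338.68851971 290.49896296]
210 [315.26676282 323.2134358 ] [314.449021   298.58724333] [339.67022141 297.90894595]
216 [315.27232689 330.83278292] [314.42446284 305.46895122] [340.57916064 304.7697105 ]
```

```bash
python3 - <<'E'
from h import *
c=manip.calibration("side")
for z in (190,197,203,210,217,224): print(z,proj(c,[522.2,329.8,z]),proj(c,[522.2,340.8,z]))
o=cv2.imread("pics/w3.png"); cv2.imwrite("pics/w4.png",np.hstack([cv2.resize(o[180:340,80:290],(400,305),interpolation=2),cv2.resize(o[120:260,530:640],(240,305),interpolation=2)]))
E
```

```text
190 [295.90740253 330.85053053] [295.4562537  335.23298297]
197 [295.71667961 328.45958683] [295.26243013 332.841786  ]
203 [295.55203936 326.39562103] [295.09510478 330.77749681]
210 [295.35858677 323.9704575 ] [294.89848713 328.35182925]
217 [295.16364001 321.52656276] [294.70033988 325.90729101]
224 [294.9671817  319.06371898] [294.5006451  323.44366104]
```

View pics/w4.png

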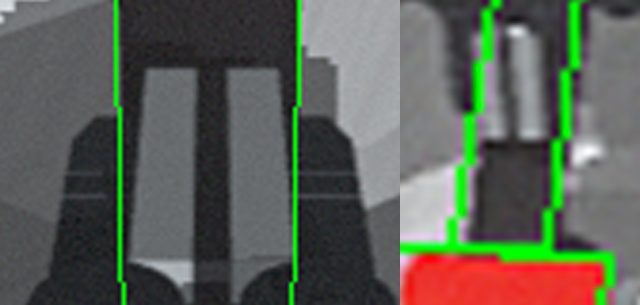

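```bash
python3 - <<'E'
from h import *
import pickle
c=pickle.load(open("w1.pkl","rb"))
for b in (0,13,26,36):
  print(b,[proj(c,[530.4+42.5,327.1+dy,329+b]).round(0).tolist() for dy in (-11,0,11)],[proj(c,[530.4+57,327.1+dy,329+b]).round(0).tolist() for dy in (0,11)])
st()
E
```

```text
0 [[409.0, 320.0], [409.0, 298.0], [410.0, 276.0]] [[442.0, 297.0], [443.0, 275.0]]
13 [[415.0, 335.0], [416.0, 312.0], [417.0, 288.0]] [[451.0, 311.0], [453.0, 287.0]]
26 [[423.0, 352.0], [424.0, 328.0], [426.0, 302.0]] [[462.0, 327.0], [464.0, 301.0]]
36 [[430.0, 367.0], [431.0, 342.0], [433.0, 315.0]] [[471.0, 340.0], [474.0, 313.0]]
t3.60 [522.2 329.8 190.5] jawyaw -0.029 down [-0. -0. -1.] J [ 0.52 -0.    1.6  -0.    1.55  0.55] F [ 0.2  0.9 -0.1] gap 0.006
```

The measured tips and the stated TCP disagree: the spatula has not moved, and the fingers shut above its handle. Both cameras put the real pad ends about 20 to 26 mm behind the reported TCP. I'll open, go 25 mm lower and close again.

>>> {"name": "jog_arm", "arguments": {"steps": [[[0,0,0,0,0,0,0],[0,0,0,0,0,0,0],[0,0,0,0,0,0,0],[0,0,0,0,0,0,0],[0,0,0,0,0,0,0],[12,0,0,0,0,0,0],[25,0,0,0,0,0,0],[25,0,0,0,0,0,255],[25,0,0,0,0,0,255],[25,0,0,0,0,0,255],[25,0,0,0,0,0,255],[25,0,0,0,0,0,255],[25,0,0,0,0,0,255]]], "newtons": 40}}

```text
t: 4.68
ee_pos: [522.4, 329.9, 166.2]
tcp_rot: [0.707, 0.01, 0.707, -0.01]
wrist_force: [-0.6, 0.2, -0.1]
finger_gap: 0.221
```

>>> {"name": "jog_arm", "arguments": {"steps": [[[-30,0,0,0,0,0,255],[-65,0,0,0,0,0,255],[-65,0,0,0,0,0,255],[-65,-373,46,1.458,0,0,255],[-65,-373,46,1.458,0,0,255],[-65,-373,46,1.458,0,0,255],[-65,-373,46,1.458,0,0,255],[-65,-373,46,1.458,0,0,255],[-65,-373,46,1.458,0,0,255],[-65,-373,46,1.458,0,0,255],[-65,-373,46,1.458,0,0,255],[-65,-373,46,1.458,0,0,255],[-65,-373,46,1.458,0,0,255],[-65,-373,46,1.458,0,0,255],[-65,-373,46,1.458,0,0,255],[-65,-373,46,1.458,0,0,255],[-65,-373,46,1.458,0,0,255],[-65,-373,46,1.458,0,0,255],[-65,-373,46,1.458,0,0,255]]]}}

```text
t: 6.27
ee_pos: [557.3, -44.2, 230.5]
tcp_rot: [0.521, 0.478, 0.521, -0.478]
wrist_force: [-0.3, 0.1, -1.4]
finger_gap: 0.217
```

```bash
python3 - <<'E'
from h import *
import pickle
st(); c=manip.calibration("wrist"); im=manip.camera("wrist"); ct=manip.calibration("top"); t=manip.camera("top")
o=np.hstack([im[:,:].copy()]); cv2.imwrite("pics/w5.png",o[:,:,::-1]); pickle.dump(c,open("w5.pkl","wb"))
plan([557.3,-44.4,0],-1.487)
E
```

```text
t6.27 [557.3 -44.2 230.5] jawyaw -1.4843 down [ 1.e-04  0.e+00 -1.e+00] J [-0.12 -0.14  1.66  0.    1.62  1.36] F [-0.3  0.1 -1.4] gap 0.217
shift [ 2.305e+02 -1.000e-01  2.000e-01] turns [[0.002, 0.0, -0.0], [-3.14, 0.0, 0.0]]
```

View pics/w5.png

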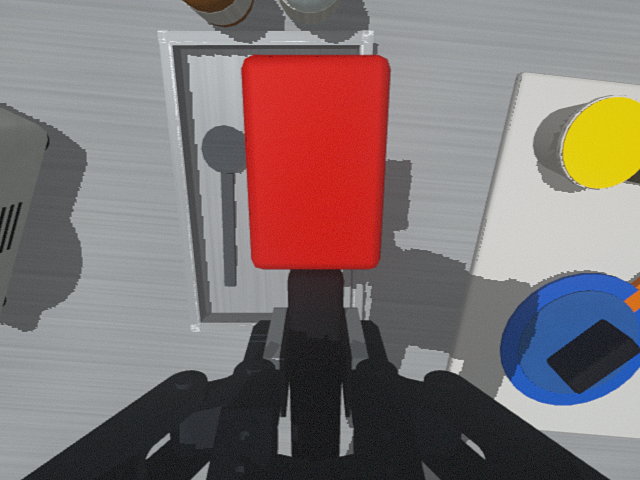

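Spatula held level, blade centre at about (315,162). Tray corners: (163,33), (371,33) and (195,328).

```bash
python3 - <<'E'
from h import *
import pickle
c=pickle.load(open("w5.pkl","rb"))
f=lambda p,z:on_z(c,p,z)
tl,tr,bl=[f(p,25) for p in ((162,32),(372,32),(195,329))]; print("tray",tl,tr,bl,np.hypot(*(tl-tr)),np.hypot(*(tl-bl)),"yaws",np.arctan2(*(tl-bl)[::-1]),np.arctan2(*(tl-tr)[::-1])-np.pi/2,"cen",(tr+bl)/2)
for z in (262,265,268):
  a=[f(p,z) for p in ((243,56),(389,56),(381,269),(250,269))]; print(z,np.hypot(*(a[0]-a[1])),np.hypot(*(a[3]-a[2])),sum(a)/4,((a[0]+a[1])/2-(a[2]+a[3])/2))
E
```

```text
tray [690.8457561   92.69889479] [705.67838864 -79.31759591] [415.85215983  68.04706756] 172.65480028081708 276.0963429176684 yaws 0.08940611028510523 0.08601520764544879 cen [560.76527423  -5.63526417]
262 43.86255846136661 46.44459383407233 [620.5808736  -39.61712107] [68.45174216  5.75627197]
265 42.87179592926184 45.39550857767643 [620.98650807 -39.57424733] [66.90556191  5.62624995]
268 41.881033397157076 44.34642332128051 [621.39214253 -39.53137358] [65.35938167  5.49622792]
```

>>> {"name": "jog_arm", "arguments": {"steps": [[[40,0,0,0,0,0,255],[80,0,0,0,0,0,255],[120,0,0,0,0,0,255],[160,0,0,0,0,0,255],[200,0,0,0,0,0,255],[225,0,0,0,0,0,255],[237,0,0,0,0,0,255],[241,0,0,0,0,0,255],[243,0,0,0,0,0,255],[243,0,0,0,0,0,255]]]}}

```text
t: 7.2
ee_pos: [558.3, -44.5, -11.0]
tcp_rot: [0.521, 0.479, 0.52, -0.478]
wrist_force: [0.4, -0.4, -1.3]
finger_gap: 0.222
```

>>> {"name": "jog_arm", "arguments": {"steps": [[[2,0,0,0,0,0,255],[4,0,0,0,0,0,255],[5,0,0,0,0,0,255],[6,0,0,0,0,0,255],[6,0,0,0,0,0,255]]]}}

```text
t: 7.62
ee_pos: [557.5, -44.4, -18.3]
tcp_rot: [0.521, 0.479, 0.52, -0.479]
wrist_force: [0.3, -0.4, -1.6]
finger_gap: 0.226
```

>>> {"name": "jog_arm", "arguments": {"steps": [[[1.5,0,0,0,0,0,255],[3,0,0,0,0,0,255],[3,0,0,0,0,0,255]]]}}

```text
t: 7.87
ee_pos: [557.7, -44.5, -18.6]
tcp_rot: [0.521, 0.479, 0.52, -0.479]
wrist_force: [-21.9, 2.4, 38.7]
finger_gap: 0.222
```

>>> {"name": "jog_arm", "arguments": {"steps": [[[-2.5,0,0,0,0,0,255],[-2.5,0,0,0,0,0,150],[-2.5,0,0,0,0,0,130],[-2.5,0,0,0,0,0,130],[-2.5,0,0,0,0,0,130],[-15,0,0,0,0,0,130],[-50,0,0,0,0,0,130],[-90,0,0,0,0,0,100],[-130,0,0,0,0,0,0],[-170,0,0,0,0,0,0],[-210,0,0,0,0,0,0],[-230,0,0,0,0,0,0]]]}}

```text
t: 8.87
ee_pos: [558.0, -44.5, 214.9]
tcp_rot: [0.522, 0.48, 0.519, -0.477]
wrist_force: [0.5, -0.5, 1.6]
finger_gap: 0.998
```

```bash
python3 - <<'E'
from h import *
st()
# pose to view lid: camera offset +82 along tool y at jaw yaw; use jaw .855
plan([437,-321,250],.855)
E
```

```text
t8.87 [558.  -44.5 214.9] jawyaw -1.487 down [ 5.7e-03 -7.0e-04 -1.0e+00] J [-0.13 -0.14  1.69  0.    1.59  1.36] F [ 0.5 -0.5  1.6] gap 0.998
shift [ -35.6 -143.5  265.5] turns [[-2.342, 0.007, -0.001], [0.8, -0.001, -0.006]]
```

>>> {"name": "jog_arm", "arguments": {"steps": [[[-36,-143,265,0.8,0,-0.006,0],[-36,-143,265,0.8,0,-0.006,0],[-36,-143,265,0.8,0,-0.006,0],[-36,-143,265,0.8,0,-0.006,0],[-36,-143,265,0.8,0,-0.006,0],[-36,-143,265,0.8,0,-0.006,0],[-36,-143,265,0.8,0,-0.006,0],[-36,-143,265,0.8,0,-0.006,0],[-36,-143,265,0.8,0,-0.006,0],[-36,-143,265,0.8,0,-0.006,0],[-36,-143,265,0.8,0,-0.006,0]]]}}

```text
t: 9.78
ee_pos: [437.3, -319.6, 244.6]
tcp_rot: [-0.292, -0.642, -0.295, 0.645]
wrist_force: [-1.1, 0.0, 0.8]
finger_gap: 0.999
```

```bash
python3 - <<'E'
from h import *
import pickle
st(); c=manip.calibration("wrist"); im=manip.camera("wrist"); pickle.dump(c,open("w6.pkl","wb")); cv2.imwrite("pics/w6.png",im[:,:,::-1]); t=manip.camera("top"); cv2.imwrite("pics/top1.png",t[:,:,::-1])
a=cv2.resize(t[130:280,280:400],(360,450),interpolation=2); o=np.zeros((480,800,3),np.uint8); o[:330,:440]=cv2.resize(im,(440,330)); o[:450,440:]=a; cv2.imwrite("pics/v6.png",o[:,:,::-1])
m=mask(im,(100,120,40),(125,255,255)); cs=max(cv2.findContours(m,0,2)[0],key=cv2.contourArea); (x,y),r=cv2.minEnclosingCircle(cs); print("blue",x,y,r)
k,n=cen(mask(im,(3,150,90),(18,255,255)));print("key",k,n)
P=cv2.convexHull(cs)[:,0]; W=np.array([on_z(c,p,36) for p in P]); A=np.c_[2*W,np.ones(len(W))]; s=np.linalg.lstsq(A,(W**2).sum(1),rcond=None)[0]; print("circle",s[:2],np.sqrt(s[2]+s[0]**2+s[1]**2),np.std(np.hypot(*(W-s[:2]).T)))
kw=on_z(c,k,29); print("keyw",kw,np.arctan2(*(kw-s[:2])[::-1]),np.hypot(*(kw-s[:2])))
E
```

```text
t9.78 [ 437.3 -319.6  244.6] jawyaw -2.2859 down [-0.0054  0.0021 -1.    ] J [-0.68 -0.18  1.67 -0.    1.65  1.61] F [-1.1  0.   0.8] gap 0.999
blue 316.3028259277344 193.6318359375 81.29036712646484
key [328.70932607 208.22464261] 1469
circle [ 439.31788719 -324.3049149 ] 76.14020819190539 0.16593947183859287
keyw [ 423.4971265  -326.34814803] -3.013154739809844 15.952155665895422
```

View pics/v6.png

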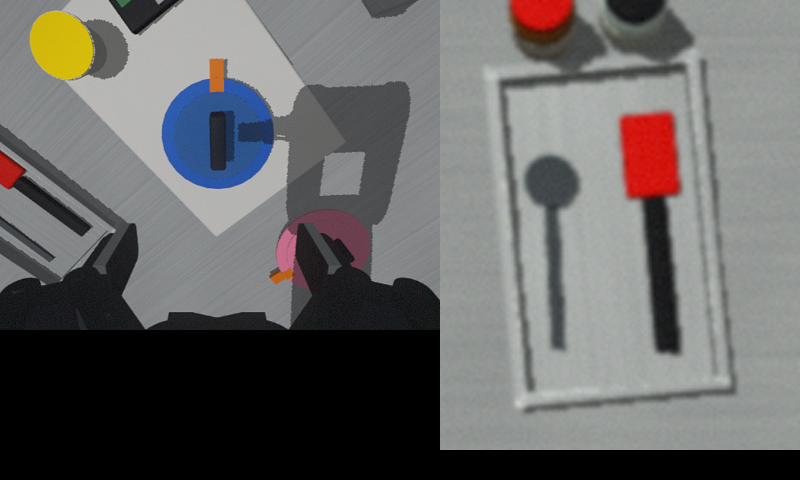

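Spatula lies flat in the tray, clear of the spoon. The blue lid is at (217,133) in the reduced wrist picture with its key at (217,75). The pink lid's key at (282,275) polluted the key mask, so I'll restrict it.

```bash
python3 - <<'E'
from h import *
import pickle
c=pickle.load(open("w6.pkl","rb")); im=cv2.imread("pics/w6.png")[:,:,::-1].copy()
k,n=cen(mask(im,(3,150,90),(18,255,255),(290,75,345,140))); C=np.array([439.3,-324.3]); kw=on_z(c,k,31); print(k,n,kw,np.arctan2(*(kw-C)[::-1]),np.hypot(*(kw-C)))
h=cv2.inRange(cv2.cvtColor(im,cv2.COLOR_RGB2GRAY),0,45); h[:155]=0;h[255:]=0;h[:,:295]=0;h[:,332:]=0
v=np.column_stack(np.nonzero(h)[::-1]); r=cv2.minAreaRect(v.astype(np.float32)); print(r, on_z(c,r[0],78))
B=cv2.boxPoints(r); print([on_z(c,p,78).round(1).tolist() for p in B])
plan([439.3,-324.3,23],np.arctan2(*(kw-C)[::-1])-np.pi/2)
E
```

```text
[314.71797632 108.99677072] 929 [ 500.62673289 -375.57224772] -0.6963397280164092 79.93629684765824
((318.0, 204.5), (85.0, 26.0), 90.0) [ 441.66181018 -327.79561978]
[[475.1, -342.8], [461.3, -358.7], [405.8, -311.7], [420.7, -294.7]]
shift [221.5   5.8   2.1] turns [[-0.018, 0.002, 0.005], [3.124, 0.009, -0.003]]
```

>>> {"name": "jog_arm", "arguments": {"steps": [[[40,6,2,-0.01,0.002,0.005,0],[80,6,2,-0.01,0.002,0.005,0],[120,6,2,-0.01,0.002,0.005,0],[160,6,2,-0.01,0.002,0.005,0],[195,6,2,-0.01,0.002,0.005,0],[215,6,2,-0.01,0.002,0.005,0],[224,6,2,-0.01,0.002,0.005,0],[224,6,2,-0.01,0.002,0.005,0],[224,6,2,-0.01,0.002,0.005,255],[224,6,2,-0.01,0.002,0.005,255],[224,6,2,-0.01,0.002,0.005,255],[224,6,2,-0.01,0.002,0.005,255],[224,6,2,-0.01,0.002,0.005,255],[224,6,2,-0.01,0.002,0.005,255]]], "newtons": 80}}

```text
t: 11.05
ee_pos: [439.4, -325.8, 21.4]
tcp_rot: [0.297, 0.642, 0.296, -0.642]
wrist_force: [0.2, -1.2, 1.3]
finger_gap: 0.223
```

```bash
python3 -c "
from h import *; st()"
```

```text
t11.05 [ 439.4 -325.8   21.4] jawyaw -2.2771 down [ 7.e-04 -8.e-04 -1.e+00] J [-0.68 -0.05  1.92 -0.    1.26  1.59] F [ 0.2 -1.2  1.3] gap 0.223
```

>>> {"name": "jog_arm", "arguments": {"steps": [[[-20,0,0,0,0,0,255],[-60,0,0,0,0,0,255],[-100,0,0,0,0,0,255],[-140,-10,-15,0,0,0,255],[-180,-30,-40,0,0,0,255],[-220,-50,-70,0,0,0,255],[-250,-70,-105,-0.1,0,0,255],[-250,-90,-140,-0.2,0,0,255],[-250,-110,-170,-0.3,0,0,255],[-250,-130,-200,-0.4,0,0,255],[-250,-150,-230,-0.5,0,0,255],[-250,-172,-262,-0.6,0,0,255],[-250,-194,-295,-0.7,0,0,255],[-250,-216,-328,-0.8,0,0,255],[-250,-238,-361,-0.9,0,0,255],[-250,-260,-394,-0.99,0,0,255],[-250,-282,-427,-0.99,0,0,255],[-250,-304,-460,-0.99,0,0,255],[-250,-325,-493,-0.99,0,0,255],[-250,-343,-520,-0.99,0,0,255]]]}}

```text
t: 12.72
ee_pos: [515.3, 295.3, 270.1]
tcp_rot: [0.566, 0.424, 0.566, -0.424]
wrist_force: [0.7, 0.7, -2.4]
finger_gap: 0.221
```

```bash
python3 - <<'E'
from h import *
st(); plan([519.6,322.3,265],-1.286)
E
```

```text
t12.72 [515.3 295.3 270.1] jawyaw -1.2861 down [-8.e-04  1.e-04 -1.e+00] J [ 0.48 -0.07  1.53  0.    1.68  1.76] F [ 0.7  0.7 -2.4] gap 0.221
shift [  5.1  11.7 -24.7] turns [[-0.0, -0.0, 0.001], [3.141, 0.001, 0.0]]
```

>>> {"name": "jog_arm", "arguments": {"steps": [[[5,12,-27,0,0,0,255],[5,12,-27,0,0,0,255],[5,12,-27,0,0,0,255],[5,12,-27,0,0,0,255]]]}}

```text
t: 13.05
ee_pos: [519.4, 321.7, 265.3]
tcp_rot: [0.566, 0.424, 0.566, -0.425]
wrist_force: [-0.1, -0.1, -2.7]
finger_gap: 0.222
```

```bash
python3 - <<'E'
from h import *
import pickle
st(); c=manip.calibration("wrist"); im=manip.camera("wrist"); pickle.dump(c,open("w7.pkl","wb")); cv2.imwrite("pics/w7.png",im[:,:,::-1])
z=manip.read_state()["ee_pos"][2]+9.6
m=mask(im,(100,120,40),(125,255,255)); cs=max(cv2.findContours(m,0,2)[0],key=cv2.contourArea); P=cv2.convexHull(cs)[:,0]
P=P[P[:,1]<P[:,1].min()+120]
W=np.array([on_z(c,p,z+5) for p in P])
from scipy.optimize import least_squares
s=least_squares(lambda q:np.hypot(*(W-q[:2]).T)-q[2],[520,322,77],loss="soft_l1").x; print("lid",s,len(P),np.std(np.hypot(*(W-s[:2]).T)))
k,n=cen(mask(im,(3,150,90),(18,255,255)));kw=on_z(c,k,z);print("key",k,n,kw,np.arctan2(*(kw-s[:2])[::-1]),np.hypot(*(kw-s[:2])))
t=manip.camera("top"); cv2.imwrite("pics/top2.png",t[:,:,::-1])
o=np.hstack([cv2.resize(im,(400,300)),cv2.resize(t[150:270,120:280],(400,300),interpolation=2)]); cv2.imwrite("pics/v7.png",o[:,:,::-1])
ct=manip.calibration("top"); m=mask(t,(100,120,40),(125,255,255),(120,130,270,300)); cs=max(cv2.findContours(m,0,2)[0],key=cv2.contourArea); W=np.array([on_z(ct,p,z+3) for p in cv2.convexHull(cs)[:,0]]); print("top bbox",W.min(0),W.max(0))
E
```

```text
t13.05 [519.4 321.7 265.3] jawyaw -1.2868 down [-9.e-04 -4.e-04 -1.e+00] J [ 0.51 -0.03  1.5   0.    1.67  1.8 ] F [-0.1 -0.1 -2.7] gap 0.222
lid [518.38010807 320.71367101  75.97918856] 36 0.13931557391579746
key [327.04945661 121.41707355] 6349 [596.16069539 338.80796244] 0.22856717044313957 79.85751777478436
top bbox [468.78389866 245.85841828] [592.20716659 329.26342555]
```

View pics/v7.png

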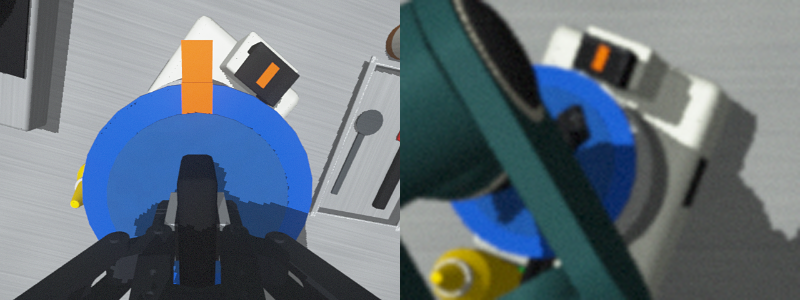

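The lid is held level over the bowl. The key at (197,75) in the reduced picture is well to the open side of the housing, whose mark is at (268,75). I'll split the two orange blobs.

```bash
python3 - <<'E'
from h import *
import pickle
c=pickle.load(open("w7.pkl","rb")); im=cv2.imread("pics/w7.png")[:,:,::-1].copy(); C=np.array([518.4,320.7]); M=np.array([518.6,322])
m=mask(im,(3,150,90),(18,255,255)); n,l,s,ce=cv2.connectedComponentsWithStats(m)
for i in range(1,n):
    if s[i,4]>150: 
        for z,O in ((275,C),(211,M)): w=on_z(c,ce[i],z); print(ce[i],s[i],z,w,np.arctan2(*(w-O)[::-1]),np.hypot(*(w-O)))
plan([519.6,323,192],-1.287)
E
```

```text
[314.75348263 121.64503615] [ 290   64   50  118 5671] 275 [594.82180488 343.10787805] 0.28521875402853875 79.63921935526636
[314.75348263 121.64503615] [ 290   64   50  118 5671] 211 [593.57307802 342.71993955] 0.26963485716526087 77.78353504066028
[428.07440476 120.17708333] [410 100  37  42 672] 275 [606.92356758 303.38758082] -0.19313087023743003 90.20056471764859
[428.07440476 120.17708333] [410 100  37  42 672] 211 [610.68888385 286.54259487] -0.3675389617676112 98.67922834407686
shift [73.8  0.5 -1.8] turns [[-0.001, -0.0, -0.0], [3.141, -0.0, 0.0]]
```

>>> {"name": "jog_arm", "arguments": {"steps": [[[35,0.5,-1.5,0,0,0,255],[55,0.5,-1.5,0,0,0,255],[65,0.5,-1.5,0,0,0,255],[70,0.5,-1.5,0,0,0,255],[74,0.5,-1.5,0,0,0,255],[74,0.5,-1.5,0,0,0,255],[74,0.5,-1.5,0,0,0,255]]]}}

```text
t: 13.73
ee_pos: [520.0, 323.6, 192.7]
tcp_rot: [0.566, 0.425, 0.566, -0.424]
wrist_force: [-0.8, 1.1, -2.1]
finger_gap: 0.225
```

>>> {"name": "jog_arm", "arguments": {"steps": [[[1,0,0,0,0,0,255],[2,0,0,0,0,0,255],[3,0,0,0,0,0,255],[3,0,0,0,0,0,255]]]}}

```text
t: 14.07
ee_pos: [519.6, 323.6, 188.4]
tcp_rot: [0.566, 0.424, 0.566, -0.424]
wrist_force: [-0.6, 0.1, -2.6]
finger_gap: 0.224
```

```bash
python3 -c "
from h import *; st()"
```

```text
t14.07 [519.6 323.6 188.4] jawyaw -1.2869 down [-4.e-04  1.e-04 -1.e+00] J [ 0.52 -0.01  1.61  0.    1.55  1.8 ] F [-0.6  0.1 -2.6] gap 0.224
```

>>> {"name": "jog_arm", "arguments": {"steps": [[[0.7,0,0,0,0,0,255],[1.4,0,0,0,0,0,255],[1.4,0,0,0,0,0,255]]]}}

```text
t: 14.32
ee_pos: [519.8, 323.7, 188.0]
tcp_rot: [0.566, 0.425, 0.566, -0.424]
wrist_force: [-2.9, -1.6, 5.7]
finger_gap: 0.226
```

>>> {"name": "jog_arm", "arguments": {"steps": [[[-0.8,0,0,0,0,0,255],[-0.8,0,0.2,0.06,0,0,255],[-0.8,0,0.4,0.14,0,0,255],[-0.8,0,0.6,0.22,0,0,255],[-0.8,0,0.8,0.3,0,0,255],[-0.8,0,1,0.38,0,0,255],[-0.8,0,1.2,0.45,0,0,255],[-0.8,0,1.3,0.5,0,0,255],[-0.8,0,1.3,0.54,0,0,255],[-0.8,0,1.3,0.54,0,0,255]]]}}

```text
t: 15.15
ee_pos: [520.1, 322.5, 188.1]
tcp_rot: [0.431, 0.56, 0.432, -0.56]
wrist_force: [0.2, -1.0, 2.1]
finger_gap: 0.22
```

```bash
python3 -c "
from h import *; st(); print(manip.read_state()['ft_torque'])"
```

```text
t15.15 [520.1 322.5 188.1] jawyaw -1.8289 down [ 1.e-04  4.e-04 -1.e+00] J [ 0.51 -0.01  1.61  0.    1.54  2.34] F [ 0.2 -1.   2.1] gap 0.22
[-0.27525108 -0.17574806 -0.10663026]
```

>>> {"name": "jog_arm", "arguments": {"steps": [[[0,0,0,0.03,0,0,255],[0,0,0,0.06,0,0,255],[0,0,0,0.085,0,0,255],[0,0,0,0.11,0,0,255],[0,0,0,0.11,0,0,255]]]}}

```text
t: 15.57
ee_pos: [519.8, 322.2, 187.4]
tcp_rot: [-0.4, -0.582, -0.4, 0.583]
wrist_force: [-0.0, -0.7, -2.3]
finger_gap: 0.224
```

```bash
python3 -c "
from h import *; st(); print(manip.read_state()['ft_torque'])"
```

```text
t15.57 [519.8 322.2 187.4] jawyaw -1.9378 down [-1.1e-03 -4.0e-04 -1.0e+00] J [ 0.51 -0.01  1.61  0.    1.54  2.45] F [-0.  -0.7 -2.3] gap 0.224
[ 0.01143413 -0.01358792 -0.06018844]
```

Key contact with the rim vanished, so it is over the notch. Lowering.

>>> {"name": "jog_arm", "arguments": {"steps": [[[1.5,0,0,0,0,0,255],[3,0,0,0,0,0,255],[4,0,0,0,0,0,255],[4,0,0,0,0,0,255]]]}}

```text
t: 15.9
ee_pos: [519.8, 322.2, 183.4]
tcp_rot: [-0.401, -0.582, -0.401, 0.583]
wrist_force: [-0.3, -1.1, -1.2]
finger_gap: 0.218
```

```bash
python3 -c "
from h import *; st(); print(manip.read_state()['ft_torque'])"
```

```text
t15.90 [519.8 322.2 183.4] jawyaw -1.9366 down [-1.e-03 -2.e-04 -1.e+00] J [ 0.51 -0.01  1.62  0.    1.54  2.45] F [-0.3 -1.1 -1.2] gap 0.218
[ 0.03547534 -0.01779435 -0.03908766]
```

>>> {"name": "jog_arm", "arguments": {"steps": [[[1,0,0,0,0,0,255],[2,0,0,0,0,0,255],[3,0,0,0,0,0,255],[3,0,0,0,0,0,255]]]}}

```text
t: 16.23
ee_pos: [519.8, 322.3, 180.5]
tcp_rot: [-0.4, -0.582, -0.401, 0.583]
wrist_force: [-0.8, -0.2, -1.1]
finger_gap: 0.221
```

```bash
python3 -c "
from h import *; st(); print(manip.read_state()['ft_torque'])"
```

```text
t16.23 [519.8 322.3 180.5] jawyaw -1.9369 down [-7.e-04 -1.e-04 -1.e+00] J [ 0.51 -0.01  1.62  0.    1.53  2.45] F [-0.8 -0.2 -1.1] gap 0.221
[-0.00857283 -0.00932539  0.00282162]
```

Free all the way; about 1 mm left. Press lightly to confirm the seat.

>>> {"name": "jog_arm", "arguments": {"steps": [[[0.7,0,0,0,0,0,255],[1.4,0,0,0,0,0,255],[2,0,0,0,0,0,255],[2,0,0,0,0,0,255]]]}}

```text
t: 16.57
ee_pos: [520.0, 322.4, 180.4]
tcp_rot: [0.401, 0.583, 0.401, -0.582]
wrist_force: [-4.1, -3.0, 9.2]
finger_gap: 0.223
```

```bash
python3 -c "
from h import *; st(); print(manip.read_state()['ft_torque'])"
```

```text
t16.57 [520.  322.4 180.4] jawyaw -1.9369 down [ 7.e-04  7.e-04 -1.e+00] J [ 0.51 -0.01  1.62  0.    1.53  2.45] F [-4.1 -3.   9.2] gap 0.223
[-0.54958886  0.79290475  0.03582733]
```

>>> {"name": "jog_arm", "arguments": {"steps": [[[-1,0,0,0,0,0,255],[-1,0,0,0,0,0,150],[-1,0,0,0,0,0,120],[-1,0,0,0,0,0,120],[-1,0,0,0,0,0,120],[-10,0,0,0,0,0,120],[-35,0,0,0,0,0,120],[-75,0,0,0,0,0,60],[-115,0,0,0,0,0,0],[-150,0,0,0,0,0,0],[-150,0,0,0,0,0,0],[-150,0,0,0,0,0,0]]]}}

```text
t: 17.57
ee_pos: [520.4, 322.5, 332.0]
tcp_rot: [0.401, 0.584, 0.401, -0.581]
wrist_force: [0.8, 0.1, -1.4]
finger_gap: 0.998
```

```bash
python3 - <<'E'
from h import *
from scipy.optimize import least_squares
st(); c=manip.calibration("wrist"); im=manip.camera("wrist"); s=manip.camera("side"); cv2.imwrite("pics/w8.png",im[:,:,::-1]); cv2.imwrite("pics/side8.png",s[:,:,::-1])
m=mask(im,(100,120,40),(125,255,255)); cs=max(cv2.findContours(m,0,2)[0],key=cv2.contourArea); P=cv2.convexHull(cs)[:,0]
W=np.array([on_z(c,p,195) for p in P]); q=least_squares(lambda q:np.hypot(*(W-q[:2]).T)-q[2],[520,322,77],loss="soft_l1").x; print("lid",q,np.std(np.hypot(*(W-q[:2]).T)))
m=mask(im,(3,150,90),(18,255,255)); n,l,S,ce=cv2.connectedComponentsWithStats(m)
for i in range(1,n):
    if S[i,4]>100: w=on_z(c,ce[i],193); print(ce[i],S[i],w,np.arctan2(*(w-q[:2])[::-1]),np.hypot(*(w-q[:2])))
cv2.imwrite("pics/v8.png",np.hstack([cv2.resize(im,(400,300)),cv2.resize(s[280:400,220:380],(400,300),interpolation=2)])[:,:,::-1])
E
```

```text
t17.57 [520.4 322.5 332. ] jawyaw -1.937 down [ 0.0032  0.0021 -1.    ] J [ 0.51 -0.03  1.4   0.    1.77  2.45] F [ 0.8  0.1 -1.4] gap 0.998
lid [518.5034041  322.07042502  76.32716692] 0.16583030597309487
[316.01401869  89.03738318] [310  73  13  33 428] [611.75392552 286.42765045] -0.36509070211704026 99.83019144747986
[315.91967871 131.88085676] [304 116  25  33 747] [584.72396131 296.86493461] -0.3636968703136787 70.85533814538476
```

View pics/v8.png

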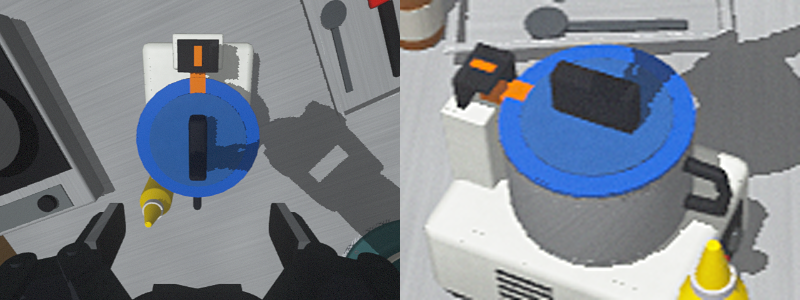

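The lid sits centred on the rim (0.1 mm off), its key under the cover in line with the housing mark. Last check: that the other things have not moved, then hand in.

```bash
python3 - <<'E'
from h import *
a=cv2.imread("pics/top0.png"); b=manip.camera("top")[:,:,::-1].copy()
for n,(x0,y0,x1,y1) in dict(spoon=(305,178,330,250),jars=(300,115,360,148),tub=(428,154,464,192),scale=(466,156,518,192),pink=(425,325,505,395),bottle=(130,245,170,275)).items():
    A,B=[cv2.GaussianBlur(cv2.cvtColor(i[y0:y1,x0:x1],6).astype(np.float32),(0,0),1) for i in (a,b)]; print(n,"shift px",np.round(cv2.phaseCorrelate(A,B)[0],2),"resp",round(cv2.phaseCorrelate(A,B)[1],2))
r=mask(b[:,:,::-1].copy(),(0,150,90),(4,255,255),(330,160,372,215)); print("blade",cen(r)); st(); manip.hand_in()
E
```

```text
spoon shift px [ 0.45 -0.04] resp 1.01
jars shift px [ 0.08 -0.04] resp 1.02
tub shift px [-0.13  0.09] resp 1.02
scale shift px [-0.   -0.06] resp 0.99
pink shift px [-0.2 -0. ] resp 1.09
bottle shift px [-0.01  0.31] resp 0.74
blade (array([349.46624473, 181.40084388]), 474)
t17.72 [519.8 322.2 327.8] jawyaw -1.937 down [-1.9e-03 -7.0e-04 -1.0e+00] J [ 0.51 -0.03  1.4   0.    1.77  2.45] F [-0.6 -0.3 -0.5] gap 1.002
the job is handed in; nothing more can be done
```

The cutter-mixer is closed and the job is handed in, at 17.7 s of the 72 s allowed. I laid the spatula flat in the free half of the tray. Then I set the blue lid on the rim with its key on the open side, turned it clockwise under the housing's cover, lowered it into the notch, pressed it home and let go.

**Last checks**
- **Lid position:** its centre is about 0.1 mm from the rim's centre. Its yaw of -0.364 rad matches the housing mark at -0.368 rad.
- **Seating:** light contact came within 0.5 mm of the expected flush height.
- **Other things:** the spoon, jars, tub, scale, squeeze bottle and pink lid shifted by less than half a pixel in the top view, about 1 mm. The bottle's match was weaker (response 0.74).

**What disagreed or went wrong**
- **First spatula grasp missed:** the real finger ends stand about 25 mm behind the reported TCP. Gripping 25 mm lower worked, and the spatula had not moved.
- **Force while laying the spatula:** the wrist force peaked at about 45 N for a moment as the held spatula touched the tray floor. That is under the 120 N wrist limit. The 40 N limit is for the arm or gripper body pressing on something. I had nothing that measured that directly, but I believe the load went through the spatula held in the fingers.

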